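# Find the balance point of a battery-cell row and seat it in the pack

### The job

The row of copper cells standing in the orange tray holds an unknown mix of full and empty cans, so find where it balances: slide its yellow lifting handle along the rail and try small lifts, never tipping the row more than about ten degrees. Then lift it clear of the tray by the handle so that it hangs level, set it gently and fully down in the empty pocket of the white pack base (either way round), and let go. Never force the row against the tray or the pack base, and leave the other things on the bench alone.

Things in the scene. Friction and masses are not known exactly. Their poses are not given: they have to be found in the camera images.
- row: The cell row: nine copper cells in line between two pale clear plates 300 x 40 mm, 94 mm high to the top of the 16 mm wide aluminium rail along it. Origin: centre of the flat underside, which is 300 mm long and rests on the pocket's floor; x along the row, z up. With handle and carriage it weighs 0.7 to 0.95 kg; its centre of mass lies about 42 mm up, at an unknown place along x
- rail (a point): Middle of the rail's top, 94 mm above the row's origin. The row's balance point lies anywhere from 60 mm on one side of this to 60 mm on the other, different every time and not visible. Red stops at the rail's ends, 127 mm either side, stand 106 mm above the underside
- carriage (a joint): Position in m along the row's x axis of the black carriage (40 mm long) that bears the handle, 0 at mid-row, stops at -0.085 and +0.085. It slides stiffly on the rail (about 1.5 N, more when moved fast) and stays where it is put; it cannot leave the rail. Carriage and handle together weigh 90 g
- handle: The yellow lifting handle, a block 18 mm (along the row) x 24 mm (across) x 36 mm high, hinged to the carriage by a cross pin so that the row swings freely under it; a weak spring keeps it upright. Origin: on the hinge pin, 112 mm above the row's underside; x along the row, z up. The block spans 12 to 48 mm above the pin
- grip (a point): The place to grip: centre of the yellow block, 34 mm above the hinge pin (146 mm above the row's underside)
- tray: Orange tray in which the row starts, fixed. Origin: underside centre of its pocket; x along the pocket. Pocket 308 x 46 mm inside, floor 6 mm up, walls 8 mm thick, up to 16 mm above the bench. On its +y side a ledge 40 mm wide (31 to 71 mm from the origin) with two spare cells standing on it
- pack: White pack base, fixed. Origin: underside centre of its empty pocket; x along the pocket. Pocket 308 x 46 mm inside, floor 6 mm up, walls 8 mm thick, up to 16 mm above the bench. Beside it on the +y side (36 to 76 mm from the origin) stands a finished row, 88 mm high
- cell1: Bystander: loose copper cell, 21 mm across, 70 mm high, standing on the tray's ledge, origin at its foot
- cell2: Bystander: another such cell beside it
- screwdriver: Bystander: screwdriver 180 mm long, lying between the tray and the pack base
- jar: Bystander: jar with a blue cap, 40 mm across, 50 mm high
- bottle: Bystander: bottle with a blue cap, 48 mm across, 80 mm high, between the far ends of the tray and the pack base
- bin: Bystander: open blue bin 100 x 130 x 50 mm, at the left
- wrench: Bystander: wrench 160 mm long, lying at the right

How it is judged (in metres and radians):
On the way:
1. held by the handle, the row hangs level (within 3.5 degrees), its underside more than 35 mm above the bench, for half a second (height (world z) of row above 0.035 m and angle between row's own z axis and vertical below 0.061 rad and contact force between the fingers and handle above 1 N), for 0.5 s.
At the end, for the whole second after the job is handed in: the row stands in the pack base's empty pocket, either way round: its middle within 8 mm of the pocket's middle, its underside on the pocket's floor (within 2.5 mm), along the pocket within 3 degrees, upright within 1.7 degrees, at rest and let go (horizontal distance between row and pack below 0.008 m and z of row in the frame of pack between 0.003 and 0.0085 m and angle between the x axis of row and the x axis of pack, either way round below 0.05 rad and angle between row's own z axis and vertical below 0.03 rad and linear speed of row below 0.02 m/s); the robot touches nothing.
It fails at once if the row tips more than 12 degrees (angle between row's own z axis and vertical above 0.21 rad).
It fails at once if the row is pressed or knocked against the tray with more than 60 N (contact force between row and tray above 60 N).
It fails at once if the row is pressed or knocked against the pack base with more than 60 N (contact force between row and pack above 60 N).
It fails at once if a bystander is moved more than 25 mm (distance of any of cell1, cell2, screwdriver, jar, bottle, bin, wrench from where it was at the start of the episode above 0.025 m).
It also fails if it takes over 72 s, if anything falls off the work surface, if the arm or the gripper's body presses on something with over 40 N, if the wrist force passes 120 N, or if a joint passes its speed limit or range.

### The arm

A 6-joint arm with a two-finger parallel gripper is mounted at the origin on the work surface. World frame = base frame: x ahead of the robot, y to its left, z up, the work surface at z = 0. Lengths are in m, angles in degrees, forces in N, time in s.
With the tool pointing down it reaches from about 0.35 to 0.875 m from the base axis. Payload 4.2 kg.
Tool frame: the origin (TCP) lies at the very end of the fingers, on their centre line; the grasp point (between the pads) lies 19 mm behind it; z points along the fingers, y is the line along which they close (so a half turn about z gives the same grasp; the last joint's range is limited). The gripper opens to 87 mm and grips with 3 to 60 N. Pads are 19 mm wide; open, the fingers measure 117 mm over their backs; the gripper's body (75 mm by 190 mm) begins 51 mm behind the grasp point.
Start: joints at [-50.329, 22.042, 0.453, 0, -68.411, -14.817], TCP at [0.263, -0.567, 0.223] pointing down, gripper open.
Joint ranges: [-179.83, 179.83], [-69.29, 118.12], [-61.27, 80.66], [-181.25, 117.63], [-171.15, -9.14], [-177.46, 177.46]. Speed limits (degrees/s): [159.86, 159.86, 180, 180, 180, 180].

### API

Orientations are given as a 3x3 rotation matrix whose columns are the frame's x, y, z axes.
In Python, from station import sense, optics, r gives the robot as it stands. The module is installed in compiled form; this text tells all that it offers.
- The arm moves only by the shell command python3 -m pendant 'ROWS' [OPENING]. ROWS is JSON, a list that holds one entry, the list of rows, each a list of 4 numbers: the shift along the tool's x, y, z normalised to -1 to 1, where 1 is 100 mm, then the turn about the tool's z normalised to -1 to 1, where 1 is 2 rad. A call has 1 to 8 rows; each row is the pose to reach, as a shift and turn from the pose commanded when the call began, along the tool's axes at that moment; what a row does not reach only later rows make up. A row lasts 1/10 s, in which the tool goes at most 50 mm and 8.59 degrees, less where a joint would pass 70% of its speed; a pose out of reach is approached as far as the arm can. A call with a number of a shift or a turn outside -1 to 1 is refused whole. A call with a gripper value outside its range is refused whole. OPENING is the closure, from 0 (fully open) to 1 (shut), set as the call begins (- or left out, the last holds). The fingers move at their own pace and stop on an object; the grip force is fixed at half the most. Time passes only in rows, so rows that repeat a pose let the fingers close. It gives the time, the measured TCP pose, the force, the opening and the grip force at its end, in the units of the state.
- sense(): the state, without advancing time (a new reading comes with each control period).
- optics.capture(name): name is "scene" or "top"; returns the picture (420x560x3 uint8, red, green, blue); there is no depth.
- optics.get_calibration(name): a dict with "camera_matrix" (3x3 intrinsics, pixels), "camera_from_world" (4x4, takes a point from world to camera coordinates). Camera axes: x right, y down, z forward; pixel columns grow to the right and rows downward; lengths in m; the calibration is good to about 2 mm. A picture is of the moment at which its call begins. get_calibration takes no time and is no camera call.
- r.finish_job(): hands the job in; it is judged then, once.
The state is a dict: "time_s": time; "joints": joint angles; "joint_velocities": joint speeds; "effort": joint torques, N m; "tcp_pos": TCP position; "ee_rot": TCP orientation; "wrist_force": force on the tool from outside, world axes, zero at the start; "moment": the same for the moment, N m; "gripper_width": opening from 0.0 (shut) to 1.0 (fully open); "gripper_force": force on a finger pad.
Only numpy, scipy, OpenCV 4.12 (cv2) and the standard library are available. Lean on these libraries where they do the work, as an engineer would, in place of code of your own. Each camera call takes 0.05 s, during which the arm holds its last target. There are 200 camera calls.

## Working session

There is one attempt and no reset: what is moved stays moved. The work goes in short steps, Python scripts to look and compute and a shell command to move; the robot and the scene stay as the last step left them, time stands still between calls to the robot, and variables do not carry over. Pictures are saved under pics/ and viewed, at most 10 in all, crops included, and the job is handed in when it is done.

```bash
mkdir -p pics
python3 - <<'E'
from station import sense, optics, r
import cv2,numpy as np
for n in("scene","top"):
    im=optics.capture(n); cv2.imwrite(f"pics/{n}0.png",cv2.resize(im[:,:,::-1],(800,600),interpolation=cv2.INTER_CUBIC)); np.save(f"pics/{n}0.npy",im)
    c=optics.get_calibration(n); print(np.round(c["camera_matrix"],1).tolist(),np.round(c["camera_from_world"],3).tolist())
s=sense();print(s["time_s"],s["tcp_pos"],np.round(s["ee_rot"],3).tolist(),s["gripper_width"])
E
```

```text
[[482.2, 0.0, 282.5], [0.0, 482.2, 207.3], [0.0, 0.0, 1.0]] [[-0.015, 1.0, -0.013, 0.011], [0.824, 0.005, -0.567, -0.394], [-0.567, -0.019, -0.824, 1.954], [0.0, 0.0, 0.0, 1.0]]
[[386.5, 0.0, 277.7], [0.0, 386.5, 205.1], [0.0, 0.0, 1.0]] [[0.023, -0.999, -0.026, 0.008], [-0.997, -0.021, -0.078, 0.57], [0.078, 0.027, -0.997, 1.076], [0.0, 0.0, 0.0, 1.0]]
0.1 [ 0.2624802  -0.56661466  0.22157554] [[-0.907, -0.42, -0.001], [-0.42, 0.907, 0.002], [0.0, 0.002, -1.0]] 1.000660535803295
```

View pics/top0.png

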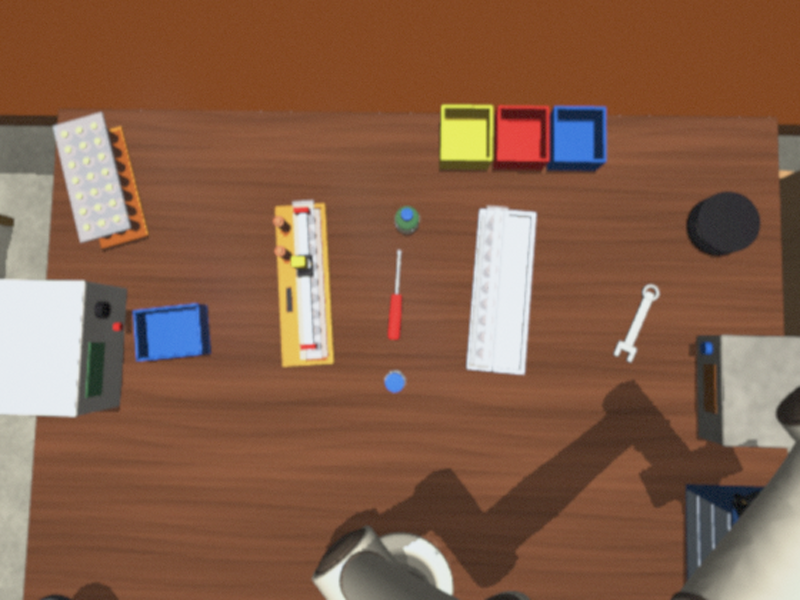

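View pics/scene0.png

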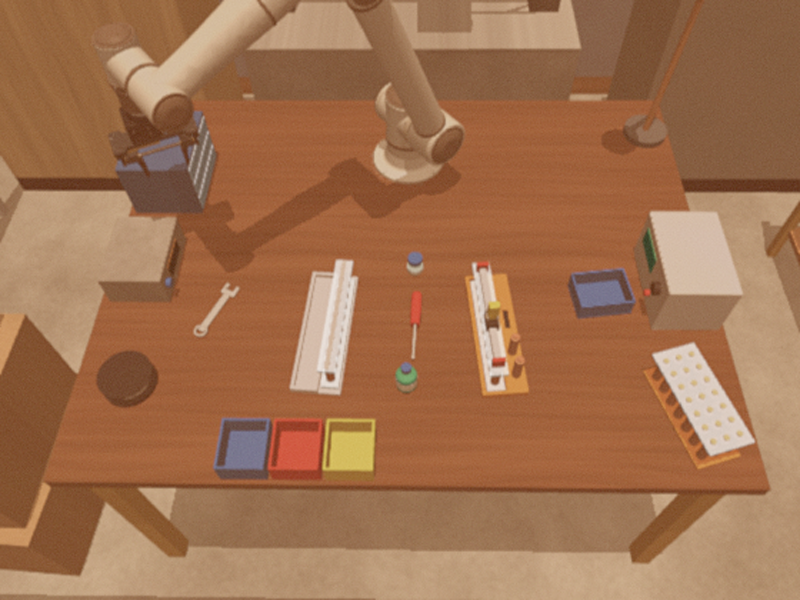

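The top view shows the tray and row at about (308,283), with the handle at (301,262). The pack is at (503,290), with its empty pocket on the right side. I'll zoom in to pick corners.

Run:
```python
import cv2,numpy as np
t=np.load("pics/top0.npy");s=np.load("pics/scene0.npy")
def crop(im,x,y,w,h,k):
    c=cv2.resize(im[y:y+h,x:x+w,::-1],None,fx=k,fy=k,interpolation=cv2.INTER_CUBIC)
    for i in range(0,w,10): cv2.putText(c,str(x+i),(i*k,8),0,.3,(0,255,0));cv2.line(c,(i*k,10),(i*k,16),(0,255,0))
    for i in range(0,h,10): cv2.putText(c,str(y+i),(0,i*k+3),0,.3,(0,255,0));cv2.line(c,(20,i*k),(26,i*k),(0,255,0))
    return c
k=5
a=crop(t,180,136,70,120,k);b=crop(s,315,178,70,105,k)
b=cv2.copyMakeBorder(b,0,600-b.shape[0],0,0,0);cv2.imwrite("pics/tray.png",np.hstack([a,b]))
a=crop(t,318,142,70,120,k);b=crop(s,198,178,70,105,k)
b=cv2.copyMakeBorder(b,0,600-b.shape[0],0,0,0);cv2.imwrite("pics/pack.png",np.hstack([a,b]))
```

```text
(no output)
```

View pics/tray.png

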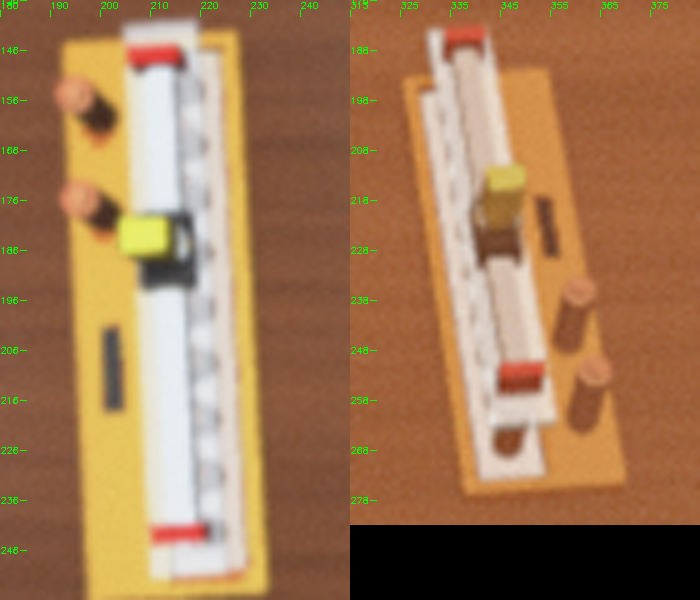

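View pics/pack.png

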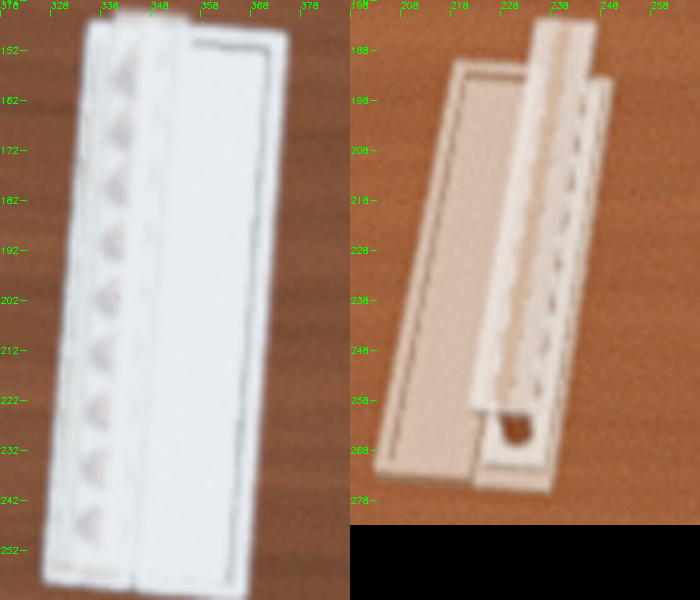

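```bash
cat > h.py <<'E'
from station import sense, optics, r
import cv2,numpy as np
from scipy.optimize import least_squares
C={n:optics.get_calibration(n) for n in("top","scene")}
def proj(n,P):
    c=C[n];T=np.array(c["camera_from_world"]);q=np.array(c["camera_matrix"])@(T[:3,:3]@np.asarray(P,float).T+T[:3,3:]);return (q[:2]/q[2]).T
def body(p,L):
    L=np.asarray(L,float);c,s=np.cos(p[2]),np.sin(p[2]);return np.c_[p[0]+c*L[:,0]-s*L[:,1],p[1]+s*L[:,0]+c*L[:,1],L[:,2]]
def back(n,uv,z):
    c=C[n];T=np.array(c["camera_from_world"]);d=T[:3,:3].T@np.linalg.solve(np.array(c["camera_matrix"]),[*uv,1]);o=-T[:3,:3].T@T[:3,3];return o+d*(z-o[2])/d[2]
E
python3 - <<'E'
from h import *
def fit(feats,p0):
    def f(p):return np.concatenate([(proj(n,body(p,[l(p)]))[0]-uv) for n,uv,l in feats])
    s=least_squares(f,p0,loss="soft_l1");print(np.round(s.x,4),"yaw",np.degrees(s.x[2]).round(2));print(f(s.x).reshape(-1,2).round(1).tolist());return s.x
X=.162
tray=[("top",(192.4,144.4),lambda p:(X,.071,.016)),("top",(227.6,142.4),lambda p:(X,-.031,.008)),("top",(197.4,256),lambda p:(-X,.071,.008)),("top",(233.6,254.8),lambda p:(-X,-.031,0)),
("scene",(325.8,194),lambda p:(-X,-.031,.016)),("scene",(354.6,192),lambda p:(-X,.071,.016)),("scene",(337.8,276.8),lambda p:(X,-.031,0)),("scene",(370.2,274.6),lambda p:(X,.071,0.0))]
fit(tray,[.55,.17,0])
row=[("top",(211,147.4),lambda p:(.127,0,.112)),("top",(215.8,243),lambda p:(-.127,0,.112)),("scene",(349.2,252.4),lambda p:(.127,0,.11)),("scene",(337.8,186),lambda p:(-.127,0,.112)),
("top",(208.8,182.8),lambda p:(p[3],0,.166)),("scene",(346,213.8),lambda p:(p[3],0,.166))]
fit(row,[.55,.17,0,0])
pack=[("top",(335.4,146),lambda p:(X,p[3],.008)),("top",(375.6,148.8),lambda p:(X,-.031,.016)),("top",(326.4,258),lambda p:(-X,p[3],.0)),("top",(367.4,262),lambda p:(-X,-.031,.01)),
("scene",(219,190),lambda p:(-X,-.031,.016)),("scene",(203,272.6),lambda p:(X,-.031,.01)),("scene",(238,276.4),lambda p:(X,p[3],0)),("scene",(250.6,193.6),lambda p:(-X,p[3],.01))]
fit(pack,[.55,-.2,0,.084])
E
```

```text
[0.5858 0.1908 0.0834] yaw 4.78
[[-0.6, 0.1], [-0.5, 0.5], [-0.1, 0.3], [-0.5, -0.8], [-0.3, -1.2], [-0.3, -1.0], [-0.5, 1.4], [-0.9, 1.4]]
[0.588  0.1891 0.087  0.0238] yaw 4.99
[[-0.5, -1.0], [-0.4, -0.6], [-0.7, -1.0], [-0.6, -1.9], [-0.6, -0.7], [-0.7, -1.1]]
[ 0.5788 -0.2135 -0.0673  0.0826] yaw -3.86
[[-0.2, -0.1], [-0.5, -0.2], [-0.4, -0.2], [-0.9, -0.3], [-0.9, -0.4], [-0.8, -0.2], [-0.1, -0.1], [-0.6, -1.1]]
```

The fits agree. The row is at (0.588, 0.189) with yaw 5°, the carriage is near +24 mm, and the pack pocket is at (0.579, -0.2135) with yaw -3.9°. Next I'll move above the handle.

```bash
R='[[[-0.5,0.425,0,0],[-1,0.85,0,0],[-1,0.85,0,0]]]'
for i in 1 2 3 4 5; do python3 -m pendant '[[[-0.4,0.34,0,0],[-0.8,0.68,0,0],[-1,0.85,0,0]]]' >/dev/null; done
python3 -m pendant '[[[-0.4,0.34,0,0],[-0.8,0.68,0,0],[-1,0.85,0,0],[-1,0.85,0,0]]]'
python3 -m pendant '[[[-0.35,0.3,0,0.06],[-0.35,0.3,0,0.12],[-0.35,0.3,0,0.173],[-0.35,0.3,0,0.173],[-0.35,0.3,0,0.173]]]'
python3 -c "
from station import *
s=sense();print(s['joints'],s['ee_rot'].round(4) if hasattr(s['ee_rot'],'round') else s['ee_rot'])"
```

```text
time_s: 2.0
tcp_pos: [0.5937, 0.1513, 0.2209]
ee_rot: [[-0.906, -0.424, -0.001], [-0.424, 0.906, -0.0], [0.001, 0.0, -1.0]]
wrist_force: [-0.1, -0.4, 0.3]
gripper_width: 1.001
gripper_force: 0.0
time_s: 2.5
tcp_pos: [0.6116, 0.1891, 0.2224]
ee_rot: [[-0.996, -0.089, -0.001], [-0.089, 0.996, -0.0], [0.001, -0.0, -1.0]]
wrist_force: [0.3, -0.5, 0.6]
gripper_width: 0.998
gripper_force: 0.0
[ 3.16349705e+01  2.35531902e+01  2.77988552e+00 -4.15624992e-03
 -6.92711718e+01 -1.16508459e+02] [[-9.96e-01 -8.93e-02 -7.00e-04]
 [-8.93e-02  9.96e-01 -3.00e-04]
 [ 7.00e-04 -3.00e-04 -1.00e+00]]
```

```bash
python3 -m pendant '[[[0,0.01,0.3,0],[0,0.01,0.6,0],[0,0.01,0.8,0],[0,0.01,0.86,0],[0,0.01,0.86,0]]]'
python3 - <<'E'
from h import *
im=np.hstack([cv2.resize(optics.capture("top")[136:256,170:250,::-1],None,fx=5,fy=5,interpolation=2),cv2.resize(optics.capture("scene")[170:290,315:395,::-1],None,fx=5,fy=5,interpolation=2)]);cv2.imwrite("pics/g1.png",im)
E
```

```text
time_s: 3.0
tcp_pos: [0.6116, 0.1902, 0.136]
ee_rot: [[-0.996, -0.088, -0.001], [-0.088, 0.996, -0.001], [0.001, -0.001, -1.0]]
wrist_force: [-0.6, 0.1, 0.2]
gripper_width: 1.004
gripper_force: 0.0
```

View pics/g1.png

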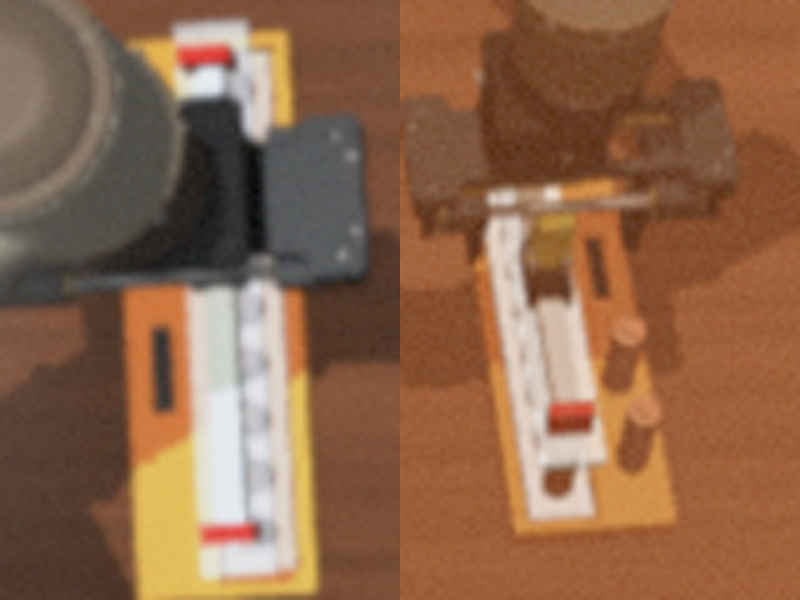

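The handle at (550,240) sits between the fingers, whose tips are near (480,215) and (650,200). I'll close the gripper, then try a small lift.

```bash
python3 -m pendant '[[[0,0,0,0],[0,0,0,0],[0,0,0,0],[0,0,0,0],[0,0,0,0],[0,0,0,0],[0,0,0,0]]]' 1
python3 -c "
from station import *
s=sense();print(s['wrist_force'],s['moment'],s['effort'])"
python3 -m pendant '[[[0,0,-0.04,0],[0,0,-0.08,0],[0,0,-0.12,0],[0,0,-0.12,0],[0,0,-0.12,0]]]'
python3 - <<'E'
from h import *
s=sense();print(s['wrist_force'],s['moment'],s['effort'])
im=np.hstack([cv2.resize(optics.capture("top")[136:256,170:250,::-1],None,fx=5,fy=5,interpolation=2),cv2.resize(optics.capture("scene")[170:290,315:395,::-1],None,fx=5,fy=5,interpolation=2)]);cv2.imwrite("pics/g2.png",im)
E
```

```text
time_s: 3.8
tcp_pos: [0.6118, 0.1908, 0.1365]
ee_rot: [[-0.996, -0.088, -0.0], [-0.088, 0.996, -0.0], [0.0, -0.0, -1.0]]
wrist_force: [-0.0, -0.4, 0.9]
gripper_width: 0.453
gripper_force: 0.0
[-0.01282566 -0.4494254   0.87406521] [ 0.05505587 -0.01303894  0.01400991] [ 3.16551304e-04 -4.20712388e+01  1.71507239e+01  3.81137297e+00
 -8.57722177e-02  2.59679859e-05]
time_s: 4.3
tcp_pos: [0.6107, 0.1904, 0.1471]
ee_rot: [[-0.996, -0.087, -0.003], [-0.087, 0.996, -0.001], [0.003, -0.001, -1.0]]
wrist_force: [-1.3, -0.1, -6.8]
gripper_width: 0.275
gripper_force: 30.0
[-1.27053153 -0.12040856 -6.76514088] [0.03902031 0.17629118 0.03347928] [-1.39347268e-01 -4.64778221e+01  2.03685844e+01  4.99484673e+00
  6.50501763e-02 -5.15677515e-03]
```

View pics/g2.png

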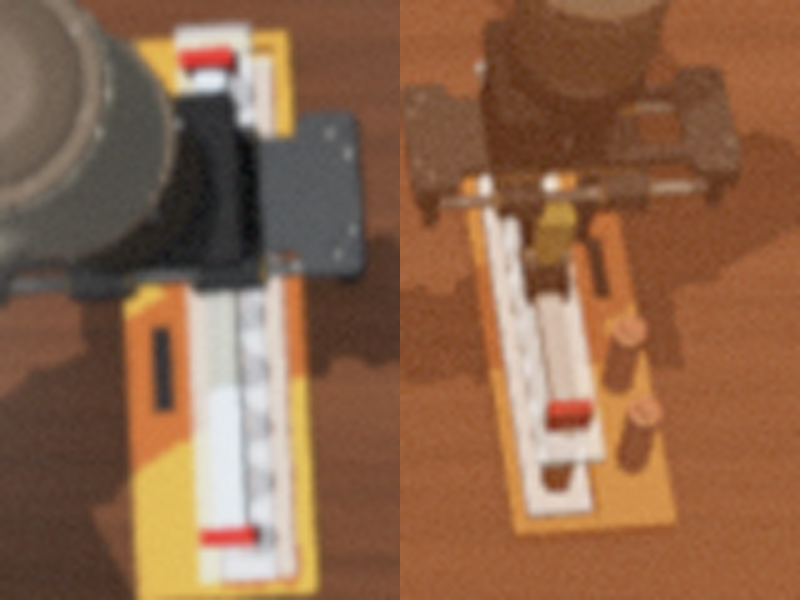

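The grip holds at 24 mm wide and the wrist takes about 7 N. The +x end seems slightly raised. I'll build a tilt estimator from the red stops, using the first images as reference.

```bash
cat >> h.py <<'E'
def red(im,roi):
    x,y,w,h=roi;c=cv2.cvtColor(im[y:y+h,x:x+w],cv2.COLOR_RGB2HSV).astype(int)
    rgb=im[y:y+h,x:x+w].astype(float);wt=np.clip(rgb[...,0]-1.6*np.maximum(rgb[...,1],0)-40,0,None)*((c[...,0]<8)|(c[...,0]>170))
    v,u=np.mgrid[:h,:w];return np.array([(wt*u).sum()/wt.sum()+x,(wt*v).sum()/wt.sum()+y]),wt.sum()
ROI0={"tf":("top",(200,138,24,18)),"tn":("top",(205,234,24,18)),"sf":("scene",(340,244,20,18))}
LOC={"tf":(.127,0,.108),"tn":(-.127,0,.108),"sf":(.127,0,.104)}
R0=(.588,.1895,.0855,.006,0.)   # x,y,yaw,z,pitch(+ = +x end up)
def pts(p,L):
    x,y,a,z,t=p;q=np.array([L[0]*np.cos(t)-L[2]*np.sin(t),L[1],L[0]*np.sin(t)+L[2]*np.cos(t)])
    return np.array([x+np.cos(a)*q[0]-np.sin(a)*q[1],y+np.sin(a)*q[0]+np.cos(a)*q[1],z+q[2]])
def P1(n,P): return proj(n,np.array([P]))[0]
REF={"top":np.load("pics/top0.npy"),"scene":np.load("pics/scene0.npy")}
OFF={k:red(REF[n],roi)[0]-P1(n,pts(R0,LOC[k])) for k,(n,roi) in ROI0.items()}
def tilt(keys=("tf","tn","sf"),N=3,guess=R0):
    ims={n:np.mean([optics.capture(n) for _ in range(N)],0).astype(np.uint8) for n in("top","scene")};m={}
    for k in keys:
        n,(a,b,w,h)=ROI0[k];e=P1(n,pts(guess,LOC[k]))+OFF[k];roi=(int(e[0]-w/2),int(e[1]-h/2),w,h);m[k],s=red(ims[n],roi);print(k,m[k].round(2),"d",(m[k]-e).round(2),int(s))
    f=lambda p:np.concatenate([m[k]-OFF[k]-P1(ROI0[k][0],pts(p,LOC[k])) for k in keys])
    s=least_squares(f,guess,x_scale=[.001,.001,.01,.001,.01]);print("x y yaw z tilt",s.x[:2].round(4),np.degrees(s.x[2]).round(2),s.x[3].round(4),np.degrees(s.x[4]).round(2),"rms",np.sqrt(np.mean(s.fun**2)).round(2));return s.x,ims
E
python3 - <<'E'
from h import *
print({k:v.round(2).tolist() for k,v in OFF.items()},{k:int(red(REF[n],roi)[1]) for k,(n,roi) in ROI0.items()})
tilt()
E
```

```text
{'tf': [0.1, 0.47], 'tn': [0.44, -0.16], 'sf': [0.15, 0.74]} {'tf': 1390, 'tn': 867, 'sf': 541}
tf [210.97 147.04] d [0.62 0.33] 1495
tn [215.55 242.64] d [0.11 0.36] 972
sf [348.46 251.85] d [-0.3  -0.26] 614
x y yaw z tilt [0.5853 0.1882] 4.86 0.008 -0.99 rms 0.08
```

```bash
python3 -m pendant '[[[0,0,-0.03,0],[0,0,-0.06,0],[0,0,-0.08,0],[0,0,-0.08,0],[0,0,-0.08,0]]]'
python3 - <<'E'
from h import *
s=sense();print(s['time_s'],s['wrist_force'].round(2),s['moment'].round(3))
tilt()
s=sense();print(s['time_s'],s['wrist_force'].round(2),s['moment'].round(3))
E
```

```text
time_s: 5.2
tcp_pos: [0.6117, 0.1909, 0.1567]
ee_rot: [[-0.996, -0.088, -0.0], [-0.088, 0.996, 0.0], [0.0, 0.0, -1.0]]
wrist_force: [-0.8, -0.4, -7.4]
gripper_width: 0.272
gripper_force: 30.0
5.2 [-0.77 -0.45 -7.38] [-0.016  0.071 -0.01 ]
tf [210.76 147.15] d [0.41 0.44] 1576
tn [213.82 242.72] d [-1.63  0.44] 1522
sf [348.31 251.51] d [-0.45 -0.6 ] 542
x y yaw z tilt [0.5933 0.1926] 3.0 -0.0004 3.62 rms 0.0
5.5 [-0.68  0.62 -7.41] [0.036 0.071 0.02 ]
```

```bash
cat >> h.py <<'E'
def hfit(c,keys=("tf","tn","sf"),N=2,yaw=.0855,dz=0.):
    "row pose from the hinge (known at the TCP) : unknown tilt, hinge z"
    s=sense();t=s["tcp_pos"]
    def row(q): # q: ex,ey,yaw,hz,tilt
        a,th=q[2],q[4];lx=c*np.cos(th)-.112*np.sin(th);lz=c*np.sin(th)+.112*np.cos(th)
        return (t[0]+q[0]-np.cos(a)*lx,t[1]+q[1]-np.sin(a)*lx,a,q[3]-lz,th)
    g=(0,0,yaw,t[2]-.015-dz,0.);guess=row(g)
    ims={n:np.mean([optics.capture(n) for _ in range(N)],0).astype(np.uint8) for n in("top","scene")};m={}
    for k in keys:
        n,(a,b,w,h)=ROI0[k];e=P1(n,pts(guess,LOC[k]))+OFF[k];m[k],w_=red(ims[n],(int(e[0]-w/2),int(e[1]-h/2),w,h));print(k,m[k].round(2),(m[k]-e).round(2),int(w_))
    f=lambda q:np.concatenate([(m[k]-OFF[k]-P1(ROI0[k][0],pts(row(q),LOC[k])))/.2 for k in keys]+[[q[0]/.001,q[1]/.001,(q[2]-yaw)/.006,(q[3]-g[3])/.006]])
    o=least_squares(f,g,x_scale=[.001,.001,.01,.001,.01]);R=row(o.x);print("e",o.x[:2].round(4),"yaw",np.degrees(o.x[2]).round(2),"hz-exp",(o.x[3]-g[3]).round(4),"TILT",np.degrees(o.x[4]).round(2),"+-",np.degrees(np.sqrt(np.linalg.inv(o.jac.T@o.jac)[4,4])).round(2),"row xyz",np.round([R[0],R[1],R[3]],4),"cost",round(o.cost,1));return R,ims
E
python3 - <<'E'
from h import *
hfit(.0238,dz=.012)
E
```

```text
tf [210.69 147.11] [0.93 1.42] 1606
tn [213.86 242.68] [-1.04  0.34] 1499
sf [348.32 251.53] [-0.57  1.29] 543
e [-0.0006 -0.0001] yaw 4.77 hz-exp -0.0014 TILT -5.18 +- 1.14 row xyz [0.5775 0.1879 0.0187] cost 0.5
```

The -x end rises by about 5° while the +x end stays down, so the centre of mass is beyond +24 mm. I'll set the row down, slide the carriage +14 mm and lift again.

```bash
python3 -m pendant '[[[0,0,0.04,0],[0,0,0.08,0],[0,0,0.1,0],[0,0,0.1,0]]]' | grep -E "tcp|wrist"
python3 -m pendant '[[[-0.02,0,0,0],[-0.05,0,0,0],[-0.08,0,0,0],[-0.11,0,0,0],[-0.14,0,0,0],[-0.16,0,0,0],[-0.16,0,0,0]]]' | grep -E "tcp|wrist"
python3 -m pendant '[[[0,0,-0.03,0],[0,0,-0.06,0],[0,0,-0.09,0],[0,0,-0.1,0],[0,0,-0.1,0],[0,0,-0.1,0]]]'
python3 - <<'E'
from h import *
hfit(.0388,dz=.010)
s=sense();print(s['time_s'],s['wrist_force'].round(2),s['moment'].round(3))
E
```

```text
tcp_pos: [0.6117, 0.1907, 0.1458]
wrist_force: [0.1, -0.1, -7.7]
tcp_pos: [0.6281, 0.1922, 0.1463]
wrist_force: [-0.5, 0.4, -7.6]
time_s: 7.4
tcp_pos: [0.6277, 0.1922, 0.1565]
ee_rot: [[-0.996, -0.088, -0.0], [-0.088, 0.996, 0.0], [-0.0, 0.0, -1.0]]
wrist_force: [0.2, -0.3, -9.0]
gripper_width: 0.27
gripper_force: 30.0
tf [209.75 143.95] [ 0.17 -1.18] 1224
tn [214.88 240.78] [ 0.16 -1.18] 896
sf [349.01 251.47] [-0.01  1.28] 504
e [0.0029 0.0001] yaw 4.8 hz-exp -0.0025 TILT 0.55 +- 1.6 row xyz [0.5931 0.1892 0.0167] cost 5.2
7.6 [ 0.53  0.21 -8.84] [-0.008 -0.063 -0.059]
```

```bash
python3 -m pendant '[[[0,0,-0.04,0],[0,0,-0.08,0],[0,0,-0.12,0],[0,0,-0.15,0],[0,0,-0.15,0],[0,0,-0.15,0],[0,0,-0.15,0]]]'
python3 - <<'E'
from h import *
R,ims=hfit(.0355,dz=.012,N=3)
s=sense();print(s['time_s'],s['wrist_force'].round(2),s['moment'].round(3))
im=np.hstack([cv2.resize(ims["top"][136:256,170:250,::-1],None,fx=5,fy=5,interpolation=2),cv2.resize(ims["scene"][170:290,315:395,::-1],None,fx=5,fy=5,interpolation=2)]);cv2.imwrite("pics/g3.png",im)
E
```

```text
time_s: 8.3
tcp_pos: [0.6276, 0.1922, 0.1713]
ee_rot: [[-0.996, -0.088, -0.001], [-0.088, 0.996, -0.0], [0.001, -0.0, -1.0]]
wrist_force: [0.7, 0.1, -8.6]
gripper_width: 0.274
gripper_force: 30.0
tf [208.78 142.49] [ 0.26 -0.27] 1019
tn [213.74 240.98] [0.03 0.18] 985
sf [349.45 249.1 ] [-0.15  0.11] 661
e [ 0.0002 -0.0004] yaw 4.8 hz-exp 0.0002 TILT -0.01 +- 1.57 row xyz [0.5923 0.1888 0.0325] cost 1.4
8.6 [-0.58  0.16 -8.3 ] [-0.025 -0.015 -0.073]
```

View pics/g3.png

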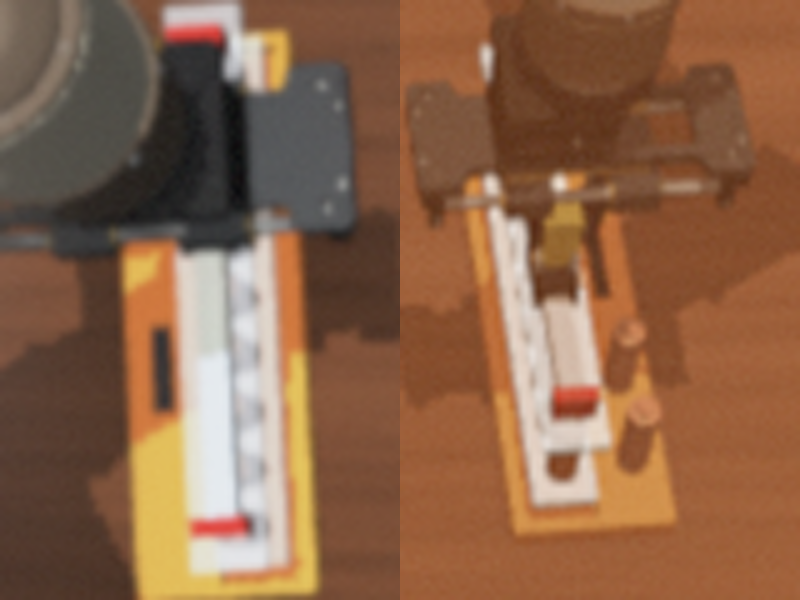

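The row now hangs free, with its underside at about 32 mm, and is level within measurement error. I'll lift it above the 88 mm finished row and carry it halfway.

```bash
python3 -m pendant '[[[0,0,-0.06,0],[0,0,-0.2,0],[0,0,-0.36,0],[0,0,-0.54,0],[0,0,-0.72,0],[0,0,-0.86,0],[0,0,-0.92,0],[0,0,-0.94,0]]]' | grep -E "tcp|wrist"
python3 - <<'E'
from h import *
hfit(.0355,dz=.012,N=3)
E
python3 -m pendant '[[[0.01,-0.06,0,0.01],[0.03,-0.2,0,0.02],[0.05,-0.4,0,0.02],[0.08,-0.6,0,0.02],[0.1,-0.8,0,0.02],[0.12,-1,0,0.02]]]' | grep -E "tcp|wrist"
python3 -m pendant '[[[0.03,-0.2,0,0.01],[0.06,-0.4,0,0.02],[0.08,-0.6,0,0.02],[0.1,-0.8,0,0.02],[0.11,-0.94,0,0.02],[0.12,-1,0,0.02],[0.12,-1,0,0.02],[0.12,-1,0,0.02]]]'
python3 - <<'E'
from h import *
ims={n:optics.capture(n) for n in("top","scene")}
im=np.hstack([cv2.resize(ims["top"][100:280,230:350,::-1],None,fx=3.3,fy=3.3,interpolation=2),cv2.resize(ims["scene"][110:290,220:340,::-1],None,fx=3.3,fy=3.3,interpolation=2)]);cv2.imwrite("pics/g4.png",im)
hfit(.0355,dz=.012,N=3,yaw=np.radians(.3))
E
```

```text
tcp_pos: [0.6281, 0.1924, 0.2673]
wrist_force: [-0.9, -0.7, -9.0]
tf [204.72 132.74] [4.69 0.09] 334
tn [205.75 241.34] [0.2  0.18] 1411
sf [352.8  232.39] [-0.36  0.27] 675
e [ 0.0003 -0.0042] yaw 4.02 hz-exp -0.0002 TILT -2.19 +- 1.32 row xyz [0.5887 0.1853 0.1295] cost 103.1
tcp_pos: [0.6244, 0.089, 0.2659]
wrist_force: [0.5, -0.5, -8.0]
time_s: 11.1
tcp_pos: [0.6175, -0.0085, 0.2655]
ee_rot: [[-1.0, -0.008, 0.0], [-0.008, 1.0, 0.001], [-0.0, 0.001, -1.0]]
wrist_force: [-0.1, -0.8, -8.5]
gripper_width: 0.273
gripper_force: 30.0
tf [nan nan] [nan nan] 0
tn [287.11 248.15] [-0.54  0.12] 1155
sf [279.89 228.33] [ 0.79 -0.58] 601h.py:14: RuntimeWarning: invalid value encountered in scalar divide
  v,u=np.mgrid[:h,:w];return np.array([(wt*u).sum()/wt.sum()+x,(wt*v).sum()/wt.sum()+y]),wt.sum()
Traceback (most recent call last):
  File "h.py", line 41, in hfit
    o=least_squares(f,g,x_scale=[.001,.001,.01,.001,.01]);R=row(o.x);print("e",o.x[:2].round(4),"yaw",np.degrees(o.x[2]).round(2),"hz-exp",(o.x[3]-g[3]).round(4),"TILT",np.degrees(o.x[4]).round(2),"+-",np.degrees(np.sqrt(np.linalg.inv(o.jac.T@o.jac)[4,4])).round(2),"row xyz",np.round([R[0],R[1],R[3]],4),"cost",round(o.cost,1));return R,ims
ValueError: Residuals are not finite in the initial point.
```

View pics/g4.png

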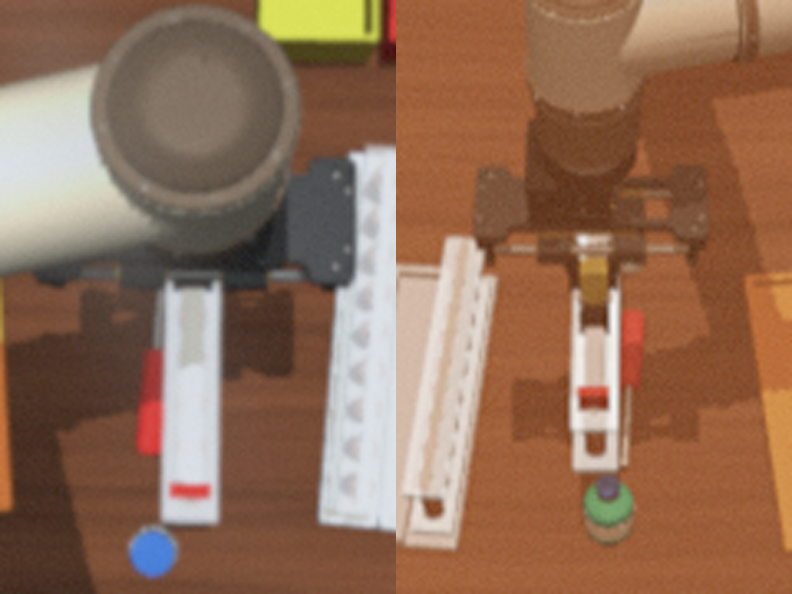

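```bash
python3 -m pendant '[[[0.01,-0.06,0,0.01],[0.02,-0.2,0,0.02],[0.02,-0.4,0,0.03],[0.02,-0.6,0,0.0377],[0.02,-0.8,0,0.0377],[0.02,-1,0,0.0377]]]' | grep -E "tcp|wrist"
python3 -m pendant '[[[0.0,-0.2,0,0],[-0.02,-0.4,0,0],[-0.04,-0.6,0,0],[-0.04,-0.8,0,0],[-0.04,-0.94,0,0],[-0.04,-1,0,0],[-0.04,-1,0,0],[-0.04,-1,0,0]]]'
python3 - <<'E'
from h import *
hfit(.0355,keys=("tn","sf"),dz=.012,N=3,yaw=np.radians(-3.8))
ims={n:optics.capture(n) for n in("top","scene")}
im=np.hstack([cv2.resize(ims["top"][130:280,310:400,::-1],None,fx=4,fy=4,interpolation=2),cv2.resize(ims["scene"][135:285,180:280,::-1],None,fx=4,fy=4,interpolation=2)]);cv2.imwrite("pics/g5.png",im)
E
```

```text
tcp_pos: [0.6158, -0.111, 0.2656]
wrist_force: [-0.6, -0.0, -7.9]
time_s: 12.9
tcp_pos: [0.6133, -0.2086, 0.2655]
ee_rot: [[-0.998, 0.068, -0.0], [0.068, 0.998, 0.001], [0.0, 0.0, -1.0]]
wrist_force: [0.2, 0.3, -8.2]
gripper_width: 0.273
gripper_force: 30.0
tn [370.29 251.9 ] [-1.06  0.17] 1849
sf [206.64 227.14] [ 0.41 -0.03] 718
e [-0.0007  0.0009] yaw -3.81 hz-exp -0.0029 TILT 1.36 +- 1.32 row xyz [ 0.5799 -0.2055  0.1227] cost 0.8
```

View pics/g5.png

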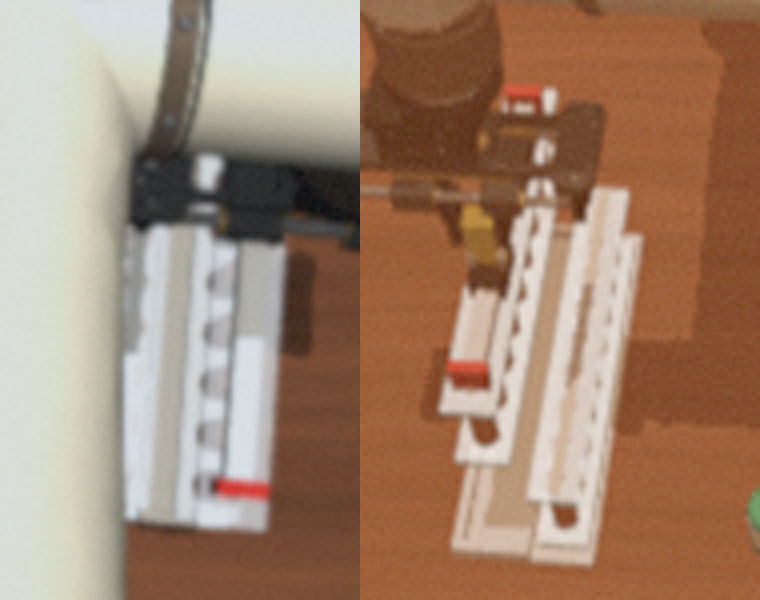

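Both stops show in the scene view, at (523,97) and (468,373), so I'll use them together for a sharper tilt.

```bash
cat >> h.py <<'E'
ROI0["sn"]=("scene",(328,178,20,18));LOC["sn"]=(-.127,0,.108)
OFF["sn"]=red(REF["scene"],ROI0["sn"][1])[0]-P1("scene",pts(R0,LOC["sn"]))
E
python3 - <<'E'
from h import *
print(OFF["sn"])
hfit(.0355,keys=("tn","sf","sn"),dz=.012,N=4,yaw=np.radians(-3.8))
hfit(.0355,keys=("sf","sn"),dz=.012,N=4,yaw=np.radians(-3.8))
E
```

```text
[0.12561775 0.92523019]
tn [370.44 251.86] [-0.93  0.2 ] 1859
sf [206.24 227.07] [ 0.03 -0.11] 713
sn [220.1 157.6] [ 0.2  -0.57] 529
e [-0.0004  0.0007] yaw -4.18 hz-exp 0.0006 TILT -0.47 +- 0.34 row xyz [ 0.5768 -0.2052  0.1275] cost 3.4
sf [206.24 227.05] [ 0.16 -0.11] 708
sn [220.14 157.6 ] [ 0.37 -0.56] 527
e [-0.0002  0.0007] yaw -3.98 hz-exp 0.0009 TILT -0.52 +- 0.35 row xyz [ 0.5767 -0.2058  0.1278] cost 0.5
```

The tilt is -0.5° ± 0.4°, so it hangs level. Next I'll centre the row over the pocket and descend to just above the walls.

```bash
python3 -m pendant '[[[-0.012,-0.04,0,0],[-0.024,-0.082,0,0],[-0.024,-0.082,0.1,0],[-0.024,-0.082,0.28,0],[-0.024,-0.082,0.48,0],[-0.024,-0.082,0.68,0],[-0.024,-0.082,0.85,0],[-0.024,-0.082,0.96,0]]]' | grep -E "tcp|wrist"
python3 -m pendant '[[[0,0,0.02,0],[0,0,0.03,0],[0,0,0.03,0],[0,0,0.03,0],[0,0,0.03,0]]]'
python3 - <<'E'
from h import *
hfit(.0355,keys=("tn","sf","sn"),dz=.012,N=3,yaw=np.radians(-3.9))
hfit(.0355,keys=("tn","sf"),dz=.012,N=3,yaw=np.radians(-3.9))
ims={n:optics.capture(n) for n in("top","scene")}
im=np.hstack([cv2.resize(ims["top"][140:270,325:385,::-1],None,fx=4.5,fy=4.5,interpolation=2),cv2.resize(ims["scene"][160:290,195:265,::-1],None,fx=4.5,fy=4.5,interpolation=2)]);cv2.imwrite("pics/g6.png",im)
E
```

```text
tcp_pos: [0.6142, -0.2171, 0.1669]
wrist_force: [-0.1, -0.4, -9.2]
time_s: 15.4
tcp_pos: [0.6157, -0.2174, 0.1675]
ee_rot: [[-0.998, 0.068, 0.002], [0.068, 0.998, -0.0], [-0.002, -0.0, -1.0]]
wrist_force: [-0.6, -0.4, -8.6]
gripper_width: 0.275
gripper_force: 30.0
tn [365.02 249.26] [-1.37  0.06] 1279
sf [208.3 245.1] [ 0.44 -0.14] 622
sn [221.13 177.49] [ 0.3  -0.63] 442
e [-0.0003  0.0017] yaw -4.26 hz-exp 0.0009 TILT -0.54 +- 0.38 row xyz [ 0.579  -0.213   0.0298] cost 7.5
tn [365.77 249.71] [-0.53  0.29] 1298
sf [208.46 245.4 ] [0.53 0.17] 613
e [-0.0007  0.0009] yaw -3.86 hz-exp -0.0023 TILT -0.0 +- 1.5 row xyz [ 0.579  -0.214   0.0253] cost 0.9
```

View pics/g6.png

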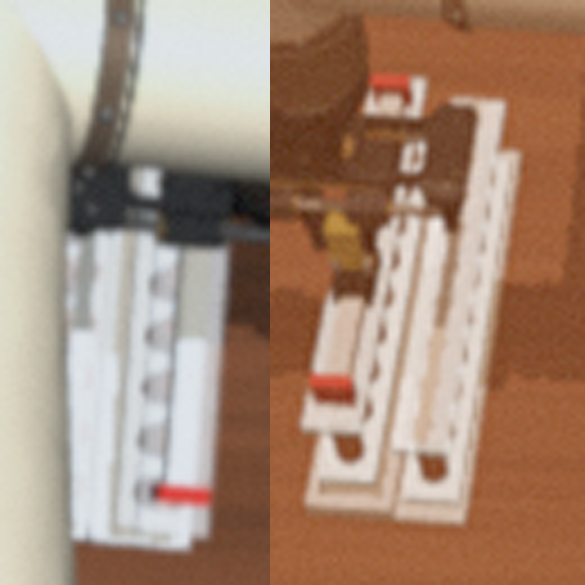

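The row is centred over the pocket in both views: its plate spans (313–378,485) inside pack edges that start at 305. I'll lower it slowly while watching the force.

```bash
python3 -m pendant '[[[0,0,0.02,0],[0,0,0.04,0],[0,0,0.06,0],[0,0,0.08,0],[0,0,0.1,0],[0,0,0.12,0],[0,0,0.12,0]]]' | grep -E "tcp|wrist"
python3 -m pendant '[[[0,0,0.01,0],[0,0,0.02,0],[0,0,0.03,0],[0,0,0.04,0],[0,0,0.04,0]]]' | grep -E "tcp|wrist"
```

```text
tcp_pos: [0.615, -0.2172, 0.154]
wrist_force: [1.0, 0.9, -7.7]
tcp_pos: [0.6151, -0.2173, 0.1503]
wrist_force: [0.4, 1.2, -7.7]
```

```bash
for i in 1 2 3; do python3 -m pendant '[[[0,0,0.01,0],[0,0,0.02,0],[0,0,0.02,0],[0,0,0.02,0]]]' | grep -E "tcp|wrist"; done
```

```text
tcp_pos: [0.6153, -0.2173, 0.1485]
wrist_force: [0.3, -0.7, -7.3]
tcp_pos: [0.6152, -0.2173, 0.1465]
wrist_force: [-0.5, 0.9, -8.5]
tcp_pos: [0.6152, -0.2173, 0.1445]
wrist_force: [0.0, -0.0, -8.7]
```

```bash
for i in 1 2; do python3 -m pendant '[[[0,0,0.01,0],[0,0,0.02,0],[0,0,0.02,0],[0,0,0.02,0]]]' | grep -E "tcp|wrist"; done
python3 - <<'E'
from h import *
hfit(.0355,keys=("tn","sf","sn"),dz=.012,N=3,yaw=np.radians(-3.9))
print(sense()["wrist_force"])
E
```

```text
tcp_pos: [0.6159, -0.2175, 0.1441]
wrist_force: [-1.1, 1.7, 0.9]
tcp_pos: [0.6175, -0.2176, 0.144]
wrist_force: [-0.4, 1.8, 7.4]
tn [363.26 249.16] [-1.37  1.  ] 1058
sf [209.39 248.79] [ 0.58 -0.87] 624
sn [222.01 182.08] [ 0.45 -0.83] 513
e [-0.0022  0.0019] yaw -4.17 hz-exp 0.0012 TILT -0.03 +- 0.38 row xyz [ 0.5799 -0.2131  0.0062] cost 8.9
[-0.50585279  3.9226303   7.48017976]
```

The row is seated: z is 6.2 mm, the tilt is 0°, and the contact force has turned positive. I'll ease off, open the gripper and retreat.

```bash
python3 -m pendant '[[[0,0,-0.02,0],[0,0,-0.02,0],[0,0,-0.02,0]]]' | grep -E "tcp|wrist"
python3 -m pendant '[[[0,0,0,0],[0,0,0,0],[0,0,0,0],[0,0,0,0],[0,0,0,0],[0,0,0,0],[0,0,0,0],[0,0,0,0]]]' 0 | tail -4
python3 -m pendant '[[[0,0,-0.08,0],[0,0,-0.25,0],[0,0,-0.5,0],[0,0,-0.75,0],[0,0,-0.95,0],[0,0,-1,0],[0,0,-1,0],[0,0,-1,0]]]'
python3 - <<'E'
from h import *
ims={n:np.mean([optics.capture(n) for _ in range(3)],0).astype(np.uint8) for n in("top","scene")}
g=(.5795,-.2133,np.radians(-3.9),.006,0.)
keys=["tn","sf","sn"];m={}
for k in keys:
    n,(a,b,w,h)=ROI0[k];e=P1(n,pts(g,LOC[k]))+OFF[k];m[k],s=red(ims[n],(int(e[0]-w/2),int(e[1]-h/2),w,h));print(k,(m[k]-e).round(2),int(s))
f=lambda q:np.concatenate([m[k]-OFF[k]-P1(ROI0[k][0],pts((q[0],q[1],q[2],.006,q[3]),LOC[k])) for k in keys])
s=least_squares(f,[*g[:3],0],x_scale=[.001,.001,.01,.01]);print(s.x[:2].round(4),np.degrees(s.x[2:]).round(2),s.fun.round(2))
E
```

```text
tcp_pos: [0.617, -0.2175, 0.144]
wrist_force: [2.2, 2.1, 5.0]
ee_rot: [[-0.998, 0.068, -0.0], [0.068, 0.998, 0.0], [0.0, 0.0, -1.0]]
wrist_force: [0.6, 0.5, 0.0]
gripper_width: 0.918
gripper_force: 0.0
time_s: 21.5
tcp_pos: [0.6146, -0.217, 0.2413]
ee_rot: [[-0.998, 0.068, -0.002], [0.068, 0.998, 0.001], [0.002, 0.001, -1.0]]
wrist_force: [0.5, -0.6, 0.1]
gripper_width: 1.004
gripper_force: 0.0
tn [-0.85 -0.04] 1020
sf [0.01 0.03] 608
sn [nan nan] 0h.py:14: RuntimeWarning: invalid value encountered in scalar divide
  v,u=np.mgrid[:h,:w];return np.array([(wt*u).sum()/wt.sum()+x,(wt*v).sum()/wt.sum()+y]),wt.sum()
Traceback (most recent call last):
ValueError: Residuals are not finite in the initial point.
```

The visible stops match the seated pose to within 1 px, and the gripper is open and clear. I'm handing the job in.

```bash
python3 -c "
from station import r
print(r.finish_job())"
```

```text
the job is handed in; nothing more can be done
None
```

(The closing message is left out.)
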